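Tap the reading pen on the book's sound discs and hold it down in its sync dock

TASK

Take the reading pen out of its stand and touch its tip first to the orange disc on the open book and then to the blue one, without touching the green disc or pushing the mug, pencil, notebook or glasses about. Then push the pen upright, nose down, into the white sync dock against its spring until its yellow flange sits firmly on the steel ring, without ramming it, and finish holding it pressed down there: do not let go.

Things in the scene. Friction and masses are not known exactly. Their poses are not given: they have to be found in the camera images.
- pen_grip (a point): Reading pen, loose, at first upright in the wooden stand, tip down. White round barrel 24 mm across from 33 to 100 mm above the tip (grip it there; last 7 mm yellow); yellow flange 38 mm across from 28 to 33 mm above the tip; grey nose below it, 18 mm across, tapering over its last 12 mm to a 6 mm tip. 100 mm long, about 60 g. This point is on its axis at the middle of the barrel, 66 mm above the tip: the place to grip; its z axis points from tip to cap.
- pen_tip (a point): The pen's tip, on its axis, at its very end.
- pen: The same reading pen; origin at its tip, z towards the cap.
- stand_mouth (a point): Wooden pen stand, fixed, 70 x 70 mm, 40 mm high, with one upright 25 mm hole right through. The pen hangs in it by its flange. This point is the centre of the hole's mouth, in the top face.
- stop_top (a point): Centre of the upper face of the steel stop ring (52 mm across, 28 mm hole, 5 mm thick) on top of the sync dock, a fixed white block 90 x 90 mm; the ring's upper face is 65 mm above the table. Below the ring an upright 27 mm hole leads down to the sprung plunger.
- stop_ring: The same steel ring; origin at the centre of its underside, 60 mm above the table. The pen's flange lands on it: this is the hard stop; leaning on it with about 5 to 20 N is plenty, over 60 N is ramming.
- plunger (a joint): Travel of the brass spring plunger down inside the dock's hole, in m: 0 at rest (its top 14 mm below the ring's upper face), about 0.014 when the nose of the pen has pushed it so far that the flange sits on the ring. The spring pushes back with 2 N at first and 7 N at the stop. Two orange flags on the dock's front and far sides go down with it.
- book: Open picture book lying flat, fixed, about 212 x 282 mm, 16 mm high, blue cover, white pages. Origin at the centre of its underside.
- disc_orange_top (a point): Centre of the upper face of the orange sound disc, 30 mm across, 3 mm thick, stuck on the book's page (upper face 19 mm above the table).
- disc_orange: The same orange disc; origin at the centre of its underside.
- disc_blue_top (a point): Centre of the upper face of the blue sound disc, 30 mm across, 3 mm thick, stuck on the book's page (upper face 19 mm above the table).
- disc_blue: The same blue disc; origin at the centre of its underside.
- disc_green_top (a point): Centre of the upper face of the green sound disc, 30 mm across, 3 mm thick, stuck on the book's page (upper face 19 mm above the table).
- disc_green: The same green disc; origin at the centre of its underside.
- mug: White ceramic mug with a handle, 78 mm across, 85 mm high, loose, a bystander; origin at the centre of its underside.
- pencil: Orange pencil, about 170 mm long, 8 mm thick, loose, a bystander; origin at the centre of its underside.
- notebook: Teal notebook, 150 x 105 x 12 mm, loose, a bystander; origin at the centre of its underside.
- glasses: Folded wire spectacles, 130 x 50 mm, lying flat, loose, a bystander; origin at the centre of its underside.
There are look-alikes about, which are no part of the job. Leave any black or turquoise look-alike of the pen alone. Leave any pink look-alike of the part that bears stop_top alone.

How it is judged:
By the outcome, as a careful person would: the job done as asked, in the order asked, and still so for the second after the job is handed in, while the arm keeps its last pose, push and grip.
It also fails if it takes over 61 s, if anything falls off the work surface, if the arm or the gripper's body presses on something with over 40 N, if the wrist force passes 120 N, or if a joint passes its speed limit or range.

ROBOT

A 6-joint arm with a two-finger parallel gripper is mounted at the origin on the work surface. World frame = base frame: x ahead of the robot, y to its left, z up, the work surface at z = 0. Lengths are in m, angles in degrees, forces in N, time in s.
With the tool pointing down it reaches from about 0.325 to 0.85 m from the base axis. Payload 15.5 kg.
Tool frame: the origin (TCP) lies midway between the tips of the shut fingers; the grasp point (between the pads) lies 19 mm behind it; z points along the fingers, y is the line along which they close (so a half turn about z gives the same grasp; the last joint's range is limited). The gripper opens to 91 mm and grips with 3 to 60 N. Pads are 32 mm wide; open, the fingers measure 118 mm over their backs; the gripper's body (76 mm by 178 mm) begins 60 mm behind the grasp point.
Start: joints at [60.705, 28.281, 77.091, -0, 74.628, -5.472], TCP at [0.252, 0.572, 0.214] pointing down, gripper open.
Joint ranges: [-166.48, 166.48], [-47.26, 123.95], [12.59, 153.08], [-70.14, 250.14], [6.76, 159.57], [-176.63, 176.63]. Speed limits (degrees/s): [108.29, 108.29, 147.25, 172.46, 172.46, 172.46].

INTERFACE

Orientations are given as a 3x3 rotation matrix whose columns are the frame's x, y, z axes.
In Python, from bench import ctrl gives the robot as it stands. The module is installed in compiled form; this text tells all that it offers. Calls block until the motion is done:
- ctrl.goto(position, orientation): joint-space move of the TCP to a pose.
- ctrl.move_l(position, vel=0.15, ori=None, contact_N=None): straight line of the TCP; ori=None keeps the orientation; vel is the mean speed in m/s. With contact_N (N) it stops when the force on the tool has changed by that much, and returns True; else False.
- ctrl.movej(angles): joint-space move.
- ctrl.command_gripper(opening): opening from 0.0 (shut) to 1.0 (fully open); the grip force is fixed at half the most; returns when the fingers have stopped.
- ctrl.sleep(seconds).
- ctrl.ik(position, orientation): joint angles nearest the present ones, or None.
- ctrl.read_camera(name): name is "scene" or "top" or "wrist"; returns the picture (384x512x3 uint8, blue, green, red); there is no depth.
- ctrl.camera_params(name): a dict with "fx", "fy", "cx", "cy" (pixels), "D" ([k1, k2, p1, p2, k3] as OpenCV has them; the pictures are not rectified), "pose" (4x4, takes a point from camera to world coordinates); the wrist camera has in their place "T_tool_cam" (4x4, takes a point from camera to tool coordinates, whose origin is the TCP and whose axes are the flange's). Camera axes: x right, y up, looking along -z (the intrinsics and any distortion apply to the point x, -y, -z); pixel columns grow to the right and rows downward; lengths in m; the calibration is good to about 2 mm. A picture is of the moment at which its call begins: read the wrist's pose just before it. camera_params takes no time and is no camera call.
A pose or a line that the arm cannot do raises ctrl.MotionError and nothing moves.
- ctrl.sign_off(): hands the job in; it is judged then, once.
Readings, each from a call of its own:
- ctrl.current_t(): time.
- ctrl.current_q(): joint angles.
- ctrl.current_dq(): joint speeds.
- ctrl.current_effort(): joint torques, N m.
- ctrl.current_tool_pos(): TCP position.
- ctrl.current_eef_rot(): TCP orientation.
- ctrl.current_contact_force(): force on the tool from outside, world axes, zero at the start.
- ctrl.current_wrist_torque(): the same for the moment, N m.
- ctrl.current_grip_width(): opening from 0.0 (shut) to 1.0 (fully open).
- ctrl.current_grasp_force(): force on a finger pad.
Only numpy, scipy, OpenCV 4.12 (cv2) and the standard library are available. Lean on these libraries where they do the work, as an engineer would, in place of code of your own. Each camera call takes 0.05 s, during which the arm holds its last target. There are 200 camera calls.

## Working session

There is one attempt and no reset: what is moved stays moved. The work goes in short steps, each a Python script; the robot and the scene stay as the last script left them, time stands still between calls to the robot, and variables do not carry over. Pictures are saved under pics/ and viewed, at most 10 in all, crops included, and the job is handed in when it is done.

```bash
mkdir -p pics; cat > h.py <<'E'
import numpy as np, cv2
from bench import ctrl
def cam(name):
    p=ctrl.camera_params(name)
    if name=="wrist":
        T=np.eye(4);T[:3,:3]=ctrl.current_eef_rot();T[:3,3]=ctrl.current_tool_pos();T=T@np.array(p["T_tool_cam"])
    else: T=np.array(p["pose"])
    K=np.array([[p["fx"],0,p["cx"]],[0,p["fy"],p["cy"]],[0,0,1.]])
    return K,np.array(p["D"],float),T
def ray(c,uv):
    K,D,T=c
    n=cv2.undistortPoints(np.array([[uv]],float),K,D)[0,0]
    return T[:3,3],T[:3,:3]@np.array([n[0],-n[1],-1.])
def onz(c,uv,z):
    o,d=ray(c,uv); return o+d*(z-o[2])/d[2]
def proj(c,P):
    K,D,T=c
    q=T[:3,:3].T@(np.array(P,float)-T[:3,3]); q=q*[1,-1,-1]
    return cv2.projectPoints(q[None],np.zeros(3),np.zeros(3),K,D)[0][0,0]
E
python3 - <<'E'
from h import *
for n in("scene","top"):
    im=ctrl.read_camera(n);cv2.imwrite(f"pics/{n}0.png",im)
    c=cam(n);print(n,c[0][0],c[2].round(3).tolist())
print(np.round(ctrl.camera_params("wrist")["T_tool_cam"],3).tolist(),np.round(ctrl.current_eef_rot(),2).tolist())
E
```

```text
scene [425.6597254    0.         262.61107909] [[0.863, -0.33, 0.382, 0.99], [0.505, 0.554, -0.661, -0.781], [0.006, 0.764, 0.645, 0.843], [0.0, 0.0, 0.0, 1.0]]
top [416.01611042   0.         261.18520975] [[0.018, 0.984, -0.179, 0.317], [-1.0, 0.019, 0.001, -0.005], [0.005, 0.179, 0.984, 1.276], [0.0, 0.0, 0.0, 1.0]]
[[0.001, 0.966, 0.259, 0.074], [1.0, -0.001, 0.0, 0.001], [0.001, 0.259, -0.966, -0.17], [0.0, 0.0, 0.0, 1.0]] [[-0.91, 0.4, -0.0], [0.4, 0.91, -0.0], [0.0, -0.0, -1.0]]
```

View pics/scene0.png

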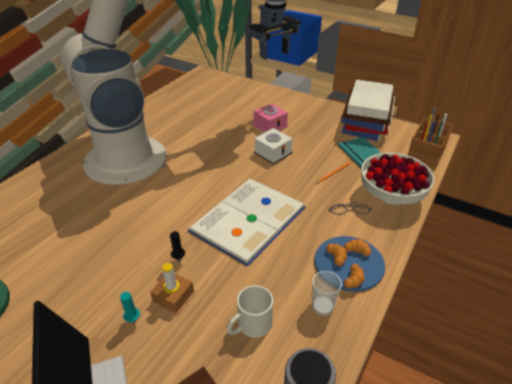

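View pics/top0.png

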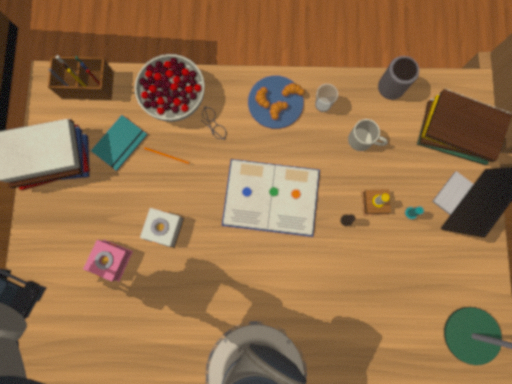

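The pen (white barrel, yellow cap) stands in the wooden stand at scene (170,278), top (381,200). It could be confused with the black look-alike at scene (177,245), top (347,220), or the turquoise one at scene (130,308), top (414,212). The white dock is at scene (274,146), top (162,227) and its pink look-alike at top (106,260). The discs in top are orange (296,194), green (274,191) and blue (247,191). I choose the yellow/white pen and the white dock.

```bash
cat >> h.py <<'E'
def blobs(im,lo,hi,roi=None,amin=15):
    h=cv2.inRange(cv2.cvtColor(im,cv2.COLOR_BGR2HSV),lo,hi)
    if roi is not None:
        m=np.zeros_like(h);x0,y0,x1,y1=roi;m[y0:y1,x0:x1]=1;h*=m
    n,l,s,ce=cv2.connectedComponentsWithStats(h)
    return sorted([(int(s[i,4]),ce[i].round(1).tolist(),s[i,:4].tolist()) for i in range(1,n) if s[i,4]>=amin],reverse=True)[:5]
COL=dict(orange=((5,150,150),(18,255,255)),blue=((105,130,90),(125,255,255)),green=((50,100,60),(85,255,255)),yellow=((22,150,120),(32,255,255)))
E
python3 - <<'E'
from h import *
R={"top":((232,165,312,230),(365,180,400,220)),"scene":((205,185,295,250),(150,255,195,310))}
for n in R:
    im=cv2.imread(f"pics/{n}0.png");c=cam(n)
    for k in("orange","blue","green"):
        for b in blobs(im,*COL[k],R[n][0]):print(n,k,b[:2],onz(c,b[1],.019).round(4))
    for b in blobs(im,*COL["yellow"],R[n][1],5):print(n,"yel",b,onz(c,b[1],.112).round(4))
print("pen scene base",onz(cam("scene"),(172,290),.04).round(3))
c=cam("top");print("dock",onz(c,(162,227),.065).round(3),"stand",onz(c,(378,202),.04).round(3),"black",onz(c,(347,220),.06),"turq",onz(c,(414,212),.06))
print("dock scene",onz(cam("scene"),(273,138),.065).round(3))
im=cv2.imread("pics/top0.png");im2=cv2.imread("pics/scene0.png")
a=cv2.resize(im[170:240,330:430],(700,490)[:2] and (400,280),interpolation=3);b=cv2.resize(im2[230:330,110:210],(280,280),interpolation=3)
cv2.imwrite("pics/crop.png",np.hstack([a,b]))
E
```

```text
top orange (52, [295.5, 193.5]) [ 0.5238 -0.1125  0.019 ]
top blue (32, [246.5, 191.5]) [0.5271 0.0376 0.019 ]
top green (43, [273.3, 191.2]) [ 0.5296 -0.0445  0.019 ]
top yel (59, [384.7, 197.3], [381, 193, 9, 10]) [ 0.5024 -0.3565  0.112 ]
top yel (54, [375.9, 201.7], [372, 195, 11, 13]) [ 0.4894 -0.3313  0.112 ]
scene orange (61, [236.5, 231.6]) [ 0.5224 -0.1115  0.019 ]
scene blue (37, [265.6, 200.7]) [0.5266 0.0388 0.019 ]
scene green (46, [251.3, 217.5]) [ 0.5279 -0.0437  0.019 ]
scene yel (75, [167.1, 266.9], [162, 263, 11, 9]) [ 0.5031 -0.3569  0.112 ]
scene yel (72, [171.6, 287.8], [163, 281, 16, 12]) [ 0.5482 -0.396   0.112 ]
pen scene base [ 0.509 -0.363  0.04 ]
dock [0.411 0.278 0.065] stand [ 0.499 -0.358  0.04 ] black [ 0.44136707 -0.25986426  0.06      ] turq [ 0.46878358 -0.45609924  0.06      ]
dock scene [0.414 0.282 0.065]
```

View pics/crop.png

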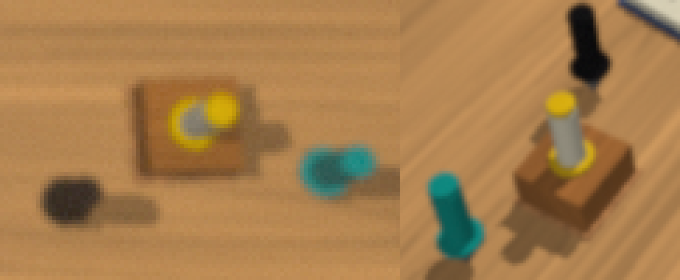

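The crop confirms the choice: the pen has a yellow cap and flange and a white barrel, and stands in the wooden stand at about (0.503,-0.357). The black and turquoise ones are about 0.11 m away on each side in y, so I will close the fingers along x. On the way I look at the dock.

```bash
cat >> h.py <<'E'
R0=np.array([[0,1,0],[1,0,0],[0,0,-1.]])   # tool y = world x
def Ry(d):   # tool y at world angle d
    a=np.radians(d);y=np.array([np.cos(a),np.sin(a),0]);z=np.array([0,0,-1.]);return np.c_[np.cross(y,z),y,z]
E
python3 - <<'E'
from h import *
out=[]
for n,p,R in(("dock",(.411,.279,.22),Ry(34)),("pen",(.503,-.357,.22),R0)):
    ctrl.goto(p,R);ctrl.sleep(.2)
    c=cam("wrist");im=ctrl.read_camera("wrist");cv2.imwrite(f"pics/w_{n}.png",im)
    np.savez(f"{n}.npz",K=c[0],D=c[1],T=c[2]);out.append(cv2.resize(im,(400,300)))
    print(n,ctrl.current_t(),ctrl.current_tool_pos(),ctrl.current_q())
    if n=="pen":
        for b in blobs(im,*COL["yellow"]):print(b,onz(c,b[1],.112).round(4))
    else:
        print(proj(c,(.411,.279,.065)))
cv2.imwrite("pics/w2.png",np.hstack(out))
E
```

```text
dock 1.6083 [0.41081276 0.27963618 0.2199217 ] [ 2.73541102e+01  1.76269437e+01  9.42780349e+01  7.93494276e-04
  6.80979556e+01 -6.72180280e+00]
[258.85134149 177.94063315]
pen 4.15 [ 0.50326693 -0.3565971   0.22006955] [-4.08665202e+01  2.72899941e+01  7.78564475e+01  2.61277650e-03
  7.48471279e+01 -4.09092190e+01]
(597, [257.1, 178.2], [243, 159, 29, 38]) [ 0.5007 -0.347   0.112 ]
```

View pics/w2.png

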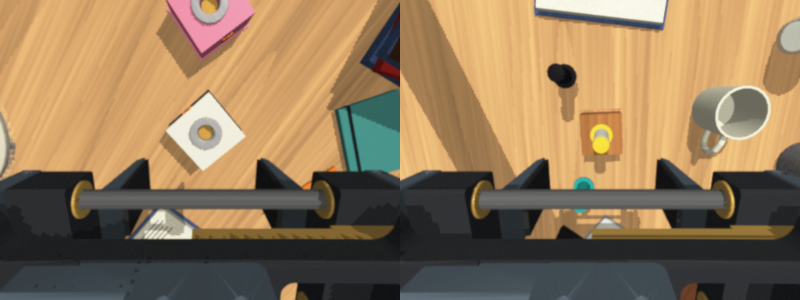

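Left (dock): the steel ring is at about (263,169) in the full picture, on the white block. Right (pen): the yellow cap is at about (257,185) with the flange just above it, and the mug is off to the right at about (940-512,140). I now measure both accurately.

```bash
python3 - <<'E'
from h import *
L=lambda n:(lambda d:(d["K"],d["D"],d["T"]))(np.load(n+".npz"))
c=L("pen");im=cv2.imread("pics/w_pen.png")
h=cv2.inRange(cv2.cvtColor(im,cv2.COLOR_BGR2HSV),*COL["yellow"])[155:200,235:285]
for i,r in enumerate(h):
    x=np.flatnonzero(r)
    if len(x):print(155+i,235+x[0],235+x[-1],len(x),end="; ")
f=lambda y,z:proj(c,(.503,y,z))
print("\npred cap",[f(y,.112).round(1).tolist() for y in(-.357,-.369,-.345)],"flange",f(-.357,.045))
c=L("dock");im=cv2.imread("pics/w_dock.png")
hsv=cv2.cvtColor(im,cv2.COLOR_BGR2HSV)
g=((hsv[...,1]<50)&(hsv[...,2]>90)&(hsv[...,2]<190)).astype(np.uint8)*255
m=np.zeros_like(g);m[140:200,230:295]=1;g=cv2.morphologyEx(g*m,cv2.MORPH_OPEN,np.ones((2,2)))
cs,hi=cv2.findContours(g,cv2.RETR_CCOMP,cv2.CHAIN_APPROX_NONE)
for k in cs:
    if len(k)>30:
        e=cv2.fitEllipse(k);P=onz(c,e[0],.065);print(len(k),e,P.round(4),onz(c,(e[0][0]+e[1][1]/2,e[0][1]),.065)[:2]-P[:2])
E
```

```text
159 254 261 8; 160 251 264 14; 161 250 265 16; 162 248 266 19; 163 247 268 22; 164 246 268 17; 165 246 269 14; 166 245 269 12; 167 245 270 12; 168 244 270 11; 169 244 271 11; 170 244 271 10; 171 244 271 10; 172 243 271 10; 173 243 271 10; 174 243 271 10; 175 244 271 10; 176 244 271 17; 177 244 270 18; 178 245 270 20; 179 245 270 22; 180 246 269 23; 181 247 266 20; 182 247 267 21; 183 247 267 21; 184 247 267 21; 185 247 267 21; 186 247 267 21; 187 247 267 21; 188 247 267 21; 189 247 267 21; 190 248 266 19; 191 248 265 18; 192 249 265 17; 193 250 264 15; 194 251 263 13; 195 253 261 9; 196 257 258 2; 
pred cap [[259.3, 187.4], [259.3, 198.2], [259.3, 176.3]] flange [259.17652001 174.15408608]
114 ((263.1351318359375, 172.1877899169922), (38.69365310668945, 40.298797607421875), 86.43739318847656) [0.4113 0.2879 0.065 ] [0.02038085 0.01381881]
73 ((263.5979309082031, 170.81063842773438), (20.34292221069336, 22.540924072265625), 36.41416549682617) [0.4108 0.2896 0.065 ] [0.01138496 0.00771956]
```

```bash
python3 - <<'E'
from h import *
ctrl.move_l((.5010,-.3557,.10),vel=.12,ori=R0)
hit=ctrl.move_l((.5010,-.3557,.059),vel=.05,contact_N=6)
print(hit,ctrl.current_tool_pos())
if not hit:
    ctrl.command_gripper(0.0);print("grip",ctrl.current_grip_width(),ctrl.current_grasp_force(),ctrl.current_contact_force())
    ctrl.move_l((.5010,-.3557,.15),vel=.1)
    ctrl.sleep(.2)
    print(ctrl.current_t(),ctrl.current_grip_width(),ctrl.current_grasp_force(),ctrl.current_contact_force())
    a=ctrl.read_camera("scene");b=ctrl.read_camera("top")
    np.save("lift_scene.npy",a);np.save("lift_top.npy",b)
    cs=cam("scene");u=proj(cs,(.501,-.3557,.12)).astype(int);print(u)
    x=cv2.resize(a[u[1]-60:u[1]+60,u[0]-60:u[0]+60],(400,400),interpolation=3)
    cv2.imwrite("pics/lift.png",x)
E
```

```text
False [ 0.50116547 -0.35582557  0.05923646]
grip 0.25550179376362214 29.999992176890373 [ 0.87131485  0.02003825 -0.24754582]
8.5583 0.2586548351868194 29.999876841902733 [-0.44196055 -0.21819819 -0.02492441]
[166 263]
```

View pics/lift.png

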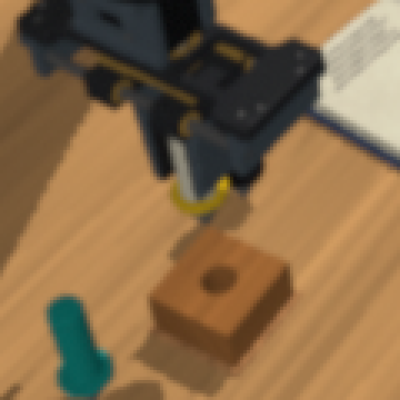

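The pen is held upright in the fingers with its flange below the pads, and the stand is empty. Next come the discs.

```bash
python3 - <<'E'
from h import *
a=np.load("lift_scene.npy")
for b in blobs(a,*COL["yellow"],(140,230,200,310),8):print("flange",b,onz(cam("scene"),b[1],.1335).round(4))
def touch(x,y):
    ctrl.move_l((x,y,.115),vel=.15)
    ctrl.move_l((x,y,.075),vel=.08);ctrl.sleep(.2)
    f0=ctrl.current_contact_force()
    hit=ctrl.move_l((x,y,.058),vel=.015,contact_N=2.5)
    print(hit,ctrl.current_t(),np.round(ctrl.current_tool_pos(),4),np.round(ctrl.current_contact_force()-np.array(f0),2))
    return hit
h=touch(.523,-.112)
p=ctrl.current_tool_pos();ctrl.sleep(.2)
np.save("touch_o.npy",ctrl.read_camera("scene"))
a=np.load("touch_o.npy");cv2.imwrite("pics/touch.png",cv2.resize(a[170:270,180:310],(650,500),interpolation=3))
ctrl.move_l((p[0],p[1],.115),vel=.1)
print(ctrl.current_t(),ctrl.current_grip_width())
# ring in the fixed cameras' first pictures
for n,roi in(("top",(140,205,186,250)),("scene",(255,125,295,160))):
    im=cv2.imread(f"pics/{n}0.png");x0,y0,x1,y1=roi
    hsv=cv2.cvtColor(im,cv2.COLOR_BGR2HSV)
    g=((hsv[...,1]<45)&(hsv[...,2]>90)&(hsv[...,2]<185)).astype(np.uint8);m=np.zeros_like(g);m[y0:y1,x0:x1]=1
    nn,l,s,ce=cv2.connectedComponentsWithStats(g*m)
    for i in range(1,nn):
        if s[i,4]>15:bb=s[i];mid=(bb[0]+(bb[2]-1)/2,bb[1]+(bb[3]-1)/2);print(n,s[i],onz(cam(n),mid,.065).round(4))
E
```

```text
flange (67, [166.5, 262.4], [158, 256, 17, 11]) [ 0.5081 -0.3603  0.1335]
True 11.9917 [ 0.523  -0.112   0.0657] [-0.3   1.34  8.21]
12.8833 0.2549593832342443
top [168 216  13  30  92] [0.4011 0.243  0.065 ]
top [151 218  19  18 205] [0.4119 0.284  0.065 ]
scene [265 133  16  10 123] [0.4113 0.2834 0.065 ]
scene [256 139  35  21 441] [0.4461 0.2248 0.065 ]
```

View pics/touch.png

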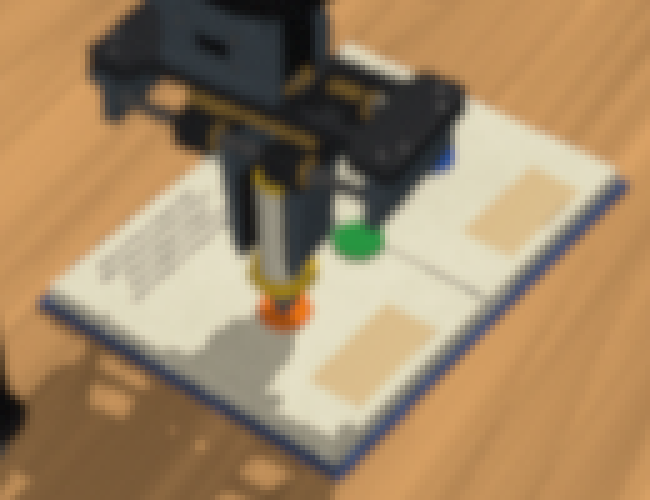

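The tip stands on the orange disc, clear of the green one, and contact came at the expected height. Now blue, then a look at the dock ring from nearby.

```bash
python3 - <<'E'
from h import *
x,y=.527,.0385
ctrl.move_l((x,y,.115),vel=.15)
ctrl.move_l((x,y,.075),vel=.08);ctrl.sleep(.2)
f0=np.array(ctrl.current_contact_force())
hit=ctrl.move_l((x,y,.058),vel=.015,contact_N=2.5)
print(hit,ctrl.current_t(),np.round(ctrl.current_tool_pos(),4),np.round(ctrl.current_contact_force()-f0,2))
ctrl.sleep(.2);a=ctrl.read_camera("scene")
ctrl.move_l((x,y,.20),vel=.15)
R=Ry(34);P=np.array([.4113,.285,.20])-.06*R[:,0]
ctrl.goto(P,R);ctrl.sleep(.2)
c=cam("wrist");im=ctrl.read_camera("wrist");np.savez("dock2.npz",K=c[0],D=c[1],T=c[2]);cv2.imwrite("pics/w_dock2.png",im)
u=proj(c,(.4113,.285,.065));print(u,ctrl.current_t())
hsv=cv2.cvtColor(im,cv2.COLOR_BGR2HSV)
g=((hsv[...,1]<50)&(hsv[...,2]>90)&(hsv[...,2]<190)).astype(np.uint8)
m=np.zeros_like(g);ux,uy=u.astype(int);m[max(uy-45,0):uy+45,ux-45:ux+45]=1
g=cv2.morphologyEx(g*m,cv2.MORPH_OPEN,np.ones((2,2)))
cs,_=cv2.findContours(g,cv2.RETR_CCOMP,cv2.CHAIN_APPROX_NONE)
for k in cs:
    if len(k)>40:
        e=cv2.fitEllipse(k);Q=onz(c,e[0],.065);r=onz(c,(e[0][0]+e[1][1]/2,e[0][1]),.065)-Q
        print(len(k),np.round(e[0],1),np.round(e[1],1),Q.round(4),"dia",round(2000*np.hypot(*r[:2]),1))
cv2.imwrite("pics/both.png",np.hstack([cv2.resize(a[160:260,200:300],(300,300),interpolation=3),cv2.resize(im,(400,300))]))
E
```

```text
True 15.5667 [0.527  0.0385 0.0657] [-0.58  0.64  8.3 ]
[258.98538212 126.94551253] 17.9667
136 [259.2 127.4] [40.  44.2] [0.4118 0.2848 0.065 ] dia 48.6
84 [260.2 125.5] [22.6 28.8] [0.4115 0.2871 0.065 ] dia 31.6
```

View pics/both.png

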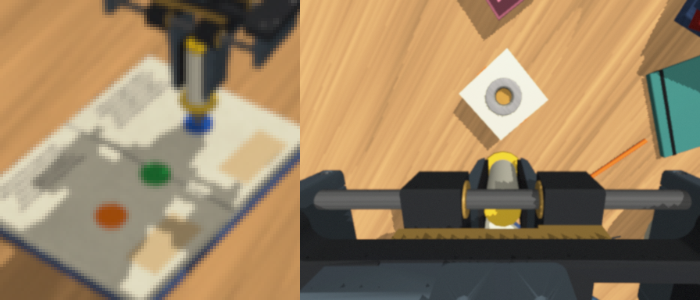

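The tip is on the blue disc in the left view. The right view shows the white dock's ring at (259,127), which gives (0.4116, 0.2855) and agrees with the fixed cameras. Next is the insertion.

```bash
python3 - <<'E'
from h import *
x,y=.4116,.2855
S=lambda:print(round(ctrl.current_t(),2),np.round(ctrl.current_tool_pos(),4),np.round(ctrl.current_contact_force(),2),round(ctrl.current_grip_width(),4))
ctrl.move_l((x,y,.20),vel=.1)
ctrl.move_l((x,y,.122),vel=.1);ctrl.sleep(.3);S()
hit=ctrl.move_l((x,y,.101),vel=.025,contact_N=4);S();print("early hit",hit)
if not hit:
    hit=ctrl.move_l((x,y,.087),vel=.015,contact_N=12);S();print("spring hit",hit)
    if not hit:
        ctrl.sleep(.2);S()
        hit=ctrl.move_l((x,y,.078),vel=.004,contact_N=8);S();print("stop",hit)
ctrl.sleep(.5);S()
a=ctrl.read_camera("scene");cv2.imwrite("pics/ins.png",cv2.resize(a[95:185,225:325],(600,540),interpolation=3))
E
```

```text
19.95 [0.4118 0.2856 0.1223] [ 0.03 -0.29 -1.18] 0.2593
20.94 [0.4117 0.2855 0.1011] [ 0.35 -0.49 -1.02] 0.2603
early hit False
22.02 [0.4117 0.2855 0.0871] [-1.04 -0.21  4.13] 0.2555
spring hit False
22.23 [0.4117 0.2855 0.0871] [ 1.44 -0.08  5.51] 0.2558
23.28 [0.4118 0.2856 0.0839] [-0.61  0.26  8.64] 0.2594
stop True
23.78 [0.4118 0.2856 0.084 ] [-0.58  0.25  7.68] 0.2586
```

View pics/ins.png

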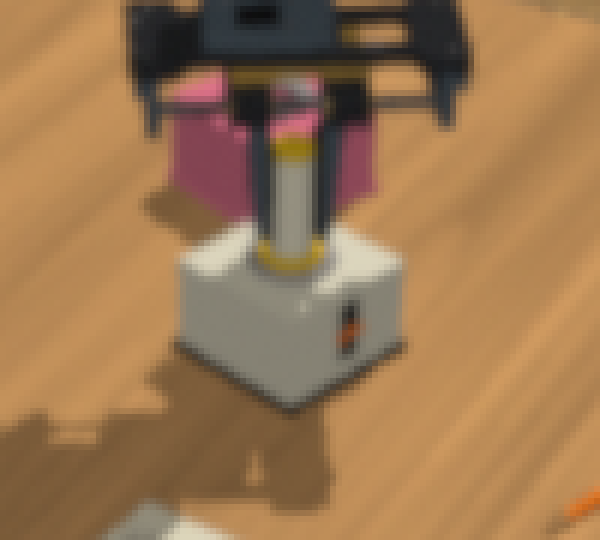

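The flange is on the ring and the orange flag is down, but total force is only about 9 N, barely above the spring's 7 N. I press a little further, in small steps.

```bash
python3 - <<'E'
from h import *
z=.0838
def F(): 
    ctrl.sleep(.25); return np.mean([(ctrl.sleep(.04),ctrl.current_contact_force()[2])[1] for _ in range(5)])+1.1
f=F();print(f)
while f<18 and z>.0795:
    z-=.0003
    hit=ctrl.move_l((.4116,.2855,z),vel=.004,contact_N=15);f=F()
    print(round(z,4),hit,np.round(ctrl.current_tool_pos()[2],5),round(f,2),round(ctrl.current_t(),2))
ctrl.sleep(1);print(F(),ctrl.current_tool_pos(),ctrl.current_grip_width(),ctrl.current_grasp_force())
E
```

```text
8.95123193900574
0.0835 False 0.0839 15.56 25.02
0.0832 False 0.08388 22.27 25.73
21.65087871897886 [0.41178114 0.28560044 0.08388125] 0.25863139719914496 30.006491504609585
```

The push is steady at about 22 N: roughly 15 N on the ring beyond the spring. The TCP height matches the flange on the ring, and the pen isn't slipping, so I hand it in.

```bash
python3 -c "
from bench import ctrl
print(ctrl.sign_off(),ctrl.current_t())"
```

```text
the job is handed in; nothing more can be done
the job is handed in; nothing more can be done
```

I took the pen from its stand, touched its tip to the orange disc and then the blue one, pressed it into the white dock until the flange sat on the ring with about 15 N, and handed the job in still holding it there, at about 27 s.

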